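# Wedge the swinging splash guard at the dish counter

## Robot

A 6-joint arm with a two-finger parallel gripper is mounted at the origin on the work surface. World frame = base frame: x ahead of the robot, y to its left, z up, the work surface at z = 0. Lengths are in m, angles in rad, forces in N, time in s.
With the tool pointing down it reaches from about 0.275 to 0.725 m from the base axis. Payload 5.6 kg.
Tool frame: the origin (TCP) lies at the very end of the fingers, on their centre line; the grasp point (between the pads) lies 19 mm behind it; y points along the fingers, z is the direction in which the jaws open and shut, and the axes are right-handed (so a half turn about y gives the same grasp; the last joint's range is limited). The gripper opens to 85 mm and grips with 20 to 120 N. Pads are 22 mm wide; open, the fingers measure 114 mm over their backs; the gripper's body (76 mm by 85 mm) begins 54 mm behind the grasp point. The pads swing forward as they close: fully open they stand 13 mm farther back than shut.
Start: joints at [1.585, 0.255, 0.108, 0, -1.424, -0.285], TCP at [0.147, 0.53, 0.231] pointing down, gripper open.
Joint ranges: [-2.95, 2.95], [-1.21, 1.97], [-1.09, 1.5], [-2.87, 1.71], [-2.94, -0.07], [-3.05, 3.05]. Speed limits (rad/s): [2.57, 2.57, 3.14, 3.14, 3.14, 3.14].

## Interface

Orientations are given as a unit quaternion [x, y, z, w].
In Python, from cell import robot, cams, job_done gives the robot as it stands.
- The arm moves only by the shell command python3 -m pendant 'ROWS' [FORCE]. ROWS is JSON, a list of rows, each a list of 3 entries, a list of its own where there are three numbers: the finger opening in cm, from 0 to 8.54, then the shift along the tool's x, y, z in cm, then the turn about the tool's y in rad. A call has 1 to 20 rows; each row is the pose to reach, as a shift and turn from the pose commanded when the call began, along the tool's axes at that moment; what a row does not reach only later rows make up. A row lasts 1/10 s, in which the tool goes at most 50 mm and 8.59 degrees, less where a joint would pass 70% of its speed; a pose out of reach is approached as far as the arm can. A call with a gripper value outside its range is refused whole. The fingers move at their own pace and stop on an object; FORCE is the grip in N (left out, the last holds). Time passes only in rows, so rows that repeat a pose let the fingers close. It gives the time, the measured TCP pose, the force and the opening at its end, in the units of the state.
- robot.observe(): the state, without advancing time (a new reading comes with each control period).
- cams.snapshot(name): name is "side" or "top" or "wrist"; returns the picture (420x560x3 uint8, red, green, blue); there is no depth.
- cams.get_calibration(name): a dict with "camera_matrix" (3x3 intrinsics, pixels), "D" ([k1, k2, p1, p2, k3] as OpenCV has them; the pictures are not rectified), "R" (3x3) and "t" (3): a world point X has camera coordinates R X + t; the wrist camera has in their place "hand_eye" (4x4, takes a point from camera to tool coordinates, whose origin is the TCP and whose axes are the tool frame's). Camera axes: x right, y down, z forward; pixel columns grow to the right and rows downward; lengths in m; the calibration is good to about 2 mm. A picture is of the moment at which its call begins: read the wrist's pose just before it. get_calibration takes no time and is no camera call.
- job_done(): hands the job in, once; it reports no verdict.
Trained networks look in the newest picture that a camera, given by its name, has taken for a name from the list of things; names that differ only in an ending like _2 or _b are one class to them, and where a whole thing is asked for, a point or a joint stands for the part that bears it (a point fixed in the world has none). Each returns a list of dicts, best first, with "score" (0 to 1); they miss things now and then, are a little off and sometimes report something else, mostly with a low value. They report only what shows in the picture. A call takes as long as a camera call. They do not tell look-alikes from the thing itself.
- cams.trace(camera, thing): "region" (420x560 bool, what is visible of it) and "pixel" ([column, row] in pixels, amid what is visible of it).
- cams.spot_point(camera, thing): "pixel" ([column, row] in pixels: a listed point, or the origin of a listed thing).
The state is a dict: "time_s": time; "joints": joint angles; "qd": joint speeds; "joint_efforts": joint torques, N m; "ee_pos": TCP position; "ee_rot": TCP orientation; "ft_force": force on the tool from outside, world axes, zero at the start; "torque": the same for the moment, N m; "grip_width": opening from 0.0 (shut) to 1.0 (fully open).
Only numpy, scipy, OpenCV 4.12 (cv2) and the standard library are available. Lean on these libraries where they do the work, as an engineer would, in place of code of your own. Each camera call takes 0.05 s, during which the arm holds its last target. There are 200 camera calls.

## Task

The white splash guard on the dishwashing counter swings loose on its post. Take the long, thin-nosed rubber wedge (not the short stubby one, which is too thick at the nose), slide it nose first and square under the guard's lower edge, about midway along, and push or tap it in firmly so that the guard goes back against its stop and is jammed there. Leave the wedge lying flat and tight under the guard, and let go.

Things in the scene. Friction and masses are not known exactly. Their poses are not given: they have to be found in the camera images.
- wedge_mid (a point): Long grey rubber wedge, 150 mm long, 40 wide, thick end (ribbed) 33 mm high, sloping evenly to a 5 mm nose; 0.15 kg, flat on the counter. The point is its centre, 9.5 mm above its underside. x axis along it to the nose (75 mm ahead), y across, z up. Grip across the 40 mm width, about 50 mm behind the point. The other wedge is 90 mm long with a 17 mm nose, too thick for the gap.
- wedge_spot (a point): Fixed point on the counter (z=0) midway along the guard, below its near face when at the stop. y: push direction, square to the guard at its stop; x: along the guard to the post, whose axis is 170 mm off. Guard: white board 280 mm long, 12 thick, from 12 to 177 mm above the counter. The wedge touches with its nose 37 mm past this point and jams 1 to 3 mm farther, at a 15 to 25 N push.
- guard (a joint): Angle of the guard about its upright post, rad: 0 = at its stop (buffer on an arm of the post), growing as it swings off the stop towards -y of wedge_spot, where the wedge comes from. Starts 0.08 to 0.22; turns easily (0.2 N m of friction), stays where left. The wedge, pushed in, carries it back to the stop before it jams.
Not all that is in view belongs to the job. Leave any red look-alike of the part that bears wedge_mid alone.

How it is judged:
At the end, for the whole second after the job is handed in: Guard at its stop (within 0.035 rad); the long wedge lies still and flat (within 0.1 rad) under it, nose 15 to 65 mm past the guard's near face, within 60 mm of the middle of the guard, within 0.27 rad of square, and jammed: it presses on the guard with over 1 N; all released (value of joint guard below 0.035 rad and contact force between wedge and guard above 1 N and y of wedge_mid in the frame of wedge_spot between -0.06 and -0.01 m and x of wedge_mid in the frame of wedge_spot between -0.06 and 0.06 m and angle between the x axis of wedge_mid and the y axis of wedge_spot, either way round below 0.27 rad and angle between wedge_mid's own z axis and vertical below 0.1 rad and linear speed of wedge below 0.02 m/s); the robot touches nothing.
It also fails if it takes over 38 s, if anything falls off the work surface, if the arm or the gripper's body presses on something with over 40 N, if the wrist force passes 120 N, or if a joint passes its speed limit or range.

## Working session

There is one attempt and no reset: what is moved stays moved. The work goes in short steps, Python scripts to look and compute and a shell command to move; the robot and the scene stay as the last step left them, time stands still between calls to the robot, and variables do not carry over. Pictures are saved under pics/ and viewed, about 8 in all and at most 12, crops included, and the job is handed in when it is done.

```bash
ls; mkdir -p pics; cat > h.py <<'E'
import numpy as np, cv2
from scipy.spatial.transform import Rotation as Ro
from cell import robot, cams, job_done
def cam(name,st=None):
    c=cams.get_calibration(name); K=np.array(c["camera_matrix"]);D=np.array(c["D"])
    if name=="wrist":
        st=st or robot.observe(); T=np.eye(4);T[:3,:3]=Ro.from_quat(st["ee_rot"]).as_matrix();T[:3,3]=st["ee_pos"]
        T=np.linalg.inv(T@np.array(c["hand_eye"])); return K,D,T[:3,:3],T[:3,3]
    return K,D,np.array(c["R"]),np.array(c["t"])
def toplane(C,px,z):
    K,D,R,t=C; u=cv2.undistortPoints(np.array(px,float).reshape(-1,1,2),K,D).reshape(-1,2)
    d=np.c_[u,np.ones(len(u))]@R; o=-R.T@t
    return o+d*((z-o[2])/d[:,2])[:,None]
def proj(C,X):
    K,D,R,t=C; return cv2.projectPoints(np.array(X,float).reshape(-1,1,3),cv2.Rodrigues(R)[0],t,K,D)[0].reshape(-1,2)
E
python3 - <<'E'
from h import *
for n in ["side","top","wrist"]:
    st=robot.observe(); im=cams.snapshot(n); C=cam(n,st)
    cv2.imwrite(f"pics/{n}0.png",im[:,:,::-1])
    print(n,"cam at",-C[2].T@C[3])
    for th,z in [("wedge_mid",.0095),("wedge_spot",0)]:
        print(th,[(round(r["score"],2),np.round(r["pixel"]),toplane(C,r["pixel"],z).round(3)) for r in cams.spot_point(n,th)])
    for th in ["wedge_mid","guard"]:
        print(" tr",th,[(round(r["score"],2),np.round(r["pixel"]),r["region"].sum()) for r in cams.trace(n,th)])
print(robot.observe())
E
```

```text
pics
side cam at [ 0.12312632 -0.65665932  0.6190899 ]
wedge_mid [(0.86, array([319., 329.]), array([[ 0.489, -0.33 ,  0.009]])), (0.78, array([190., 224.]), array([[0.453, 0.062, 0.009]]))]
wedge_spot [(0.93, array([209., 176.]), array([[0.601, 0.229, 0.   ]]))]
 tr wedge_mid [(0.95, array([181., 224.]), np.int64(1106)), (0.93, array([324., 337.]), np.int64(1860))]
 tr guard [(0.58, array([204., 143.]), np.int64(5926))]
top cam at [ 0.50117392 -0.04964938  1.2809909 ]
wedge_mid [(0.84, array([391., 264.]), array([[ 0.493, -0.334,  0.01 ]])), (0.8, array([232., 283.]), array([[0.442, 0.065, 0.01 ]]))]
wedge_spot [(0.84, array([171., 221.]), array([[0.596, 0.225, 0.   ]]))]
 tr wedge_mid [(0.87, array([231., 283.]), np.int64(1056)), (0.83, array([395., 265.]), np.int64(1048))]
 tr guard [(0.63, array([164., 215.]), np.int64(2667))]
wrist cam at [0.21151737 0.51148418 0.37222181]
wedge_mid []
wedge_spot []
 tr wedge_mid []
 tr guard []
{'time_s': 0.75, 'joints': array([ 1.58457216e+00,  2.55082832e-01,  1.08231018e-01, -3.50425891e-05,
       -1.42388584e+00, -2.84613513e-01]), 'qd': array([ 0.00057171, -0.0012916 , -0.000242  , -0.00068947,  0.00026384,
       -0.0002079 ]), 'joint_efforts': array([-3.44990567e-04, -3.86326504e+01,  2.38049698e+01,  5.36766574e+00,
       -5.97776379e-04, -4.84372308e-06]), 'ee_pos': array([0.14710087, 0.52996908, 0.23129916]), 'ee_rot': array([ 0.09544977,  0.70065158, -0.70061419, -0.09548018]), 'ft_force': array([-1.30087134,  0.71956195, -0.18053888]), 'torque': array([ 0.02712234, -0.00034694, -0.00787918]), 'grip_width': 1.0008148621029407}
```

View pics/top0.png

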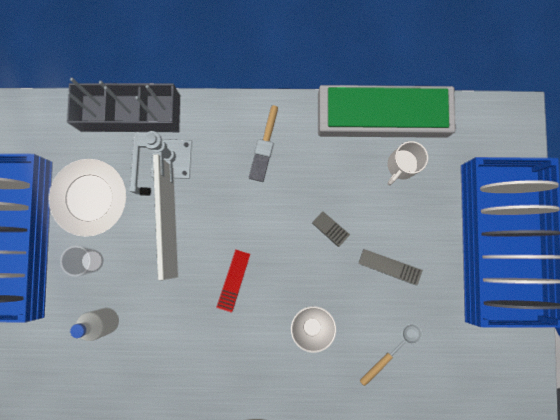

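View pics/side0.png

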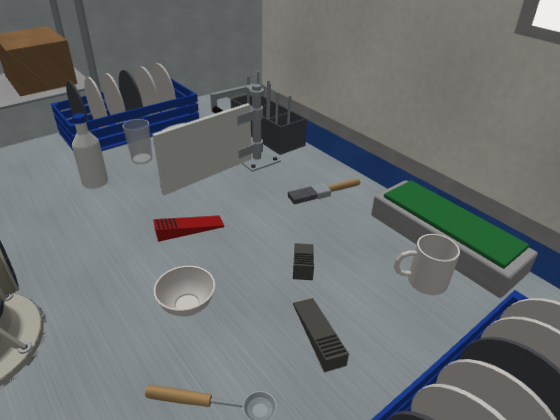

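Top: long grey wedge at (391,265), nose to the left; stubby one at (331,229); red look-alike at (233,282); guard from (155,150) to (160,278), post near (152,140). I'll zoom in on the guard and the wedge.

```bash
python3 - <<'E'
from h import *
a=cv2.imread("pics/top0.png")[120:290,110:260]; b=cv2.imread("pics/side0.png")[70:210,140:300]
a=cv2.resize(a,None,fx=3.5,fy=3.5,interpolation=cv2.INTER_CUBIC)[:595,:]; b=cv2.resize(b,None,fx=1.7,fy=1.7,interpolation=cv2.INTER_CUBIC)
c=np.zeros((595,a.shape[1]+b.shape[1],3),np.uint8); c[:,:a.shape[1]]=a; c[:b.shape[0],a.shape[1]:]=b
cv2.imwrite("pics/crop1.png",c); print(c.shape)
# long wedge outline via top+side regions
C=cam("top")
cams.snapshot("top")
for r in cams.trace("top","wedge_mid"):
    m=r["region"].astype(np.uint8); cn=max(cv2.findContours(m,0,2)[0],key=cv2.contourArea)
    rect=cv2.minAreaRect(cn); bx=cv2.boxPoints(rect); print(r["score"],np.round(bx,1).tolist(), toplane(C,bx,.01)[:,:2].round(3).tolist())
E
```

```text
(595, 797, 3)
0.93 [[357.20001220703125, 264.20001220703125], [362.5, 248.8000030517578], [422.6000061035156, 269.70001220703125], [417.20001220703125, 285.1000061035156]] [[0.491, -0.248], [0.53, -0.262], [0.479, -0.412], [0.44, -0.398]]
0.89 [[216.39999389648438, 307.29998779296875], [233.60000610351562, 249.10000610351562], [249.8000030517578, 253.89999389648438], [232.6999969482422, 312.1000061035156]] [[0.381, 0.103], [0.526, 0.063], [0.515, 0.022], [0.37, 0.062]]
```

View pics/crop1.png

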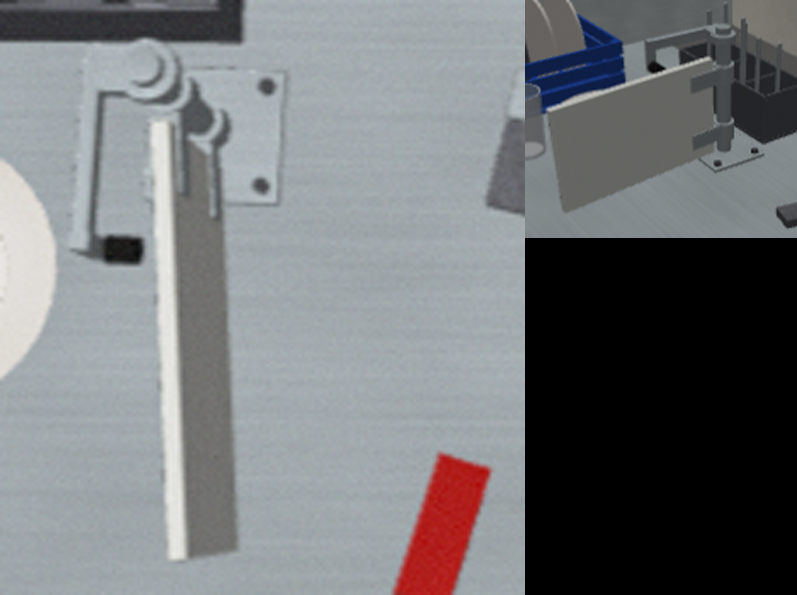

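```bash
python3 - <<'E'
from h import *
T=cam("top");S=cam("side")
tp=lambda *p:np.array(p,float)/3.5+[110,120]
sp=lambda *p:(np.array(p,float)-[525,0])/1.7+[140,70]
def tri(a,b):
    ps=[]
    for C,p in((T,a),(S,b)):
        u=cv2.undistortPoints(p.reshape(-1,1,2),C[0],C[1]).ravel(); ps.append((np.c_[C[2],C[3]],u))
    X=cv2.triangulatePoints(ps[0][0],ps[1][0],ps[0][1],ps[1][1]).ravel(); return X[:3]/X[3]
print("post top",tri(tp([145,65]),sp([722,33])))
def seg(n,a,b,z):
    P=toplane(T,tp(a,b),z); d=P[0]-P[1]; print(n,P[:,:2].round(4).tolist(),"len",np.linalg.norm(d).round(3),"ang",np.arctan2(d[1],d[0]).round(3))
seg("near top",[173,120],[187,558],.177)
seg("far top",[151,122],[168,560],.177)
seg("near low",[213,200],[237,550],.012)
seg("plate R",[286,72],[278,205],.006)
seg("bolts",[267,86],[261,186],.006)
seg("armL",[84,50],[70,245],.2)
seg("armR",[101,92],[92,235],.2)
for n,p in(("buffer",[[143,238],[143,262],[105,238],[105,262]]),):print(n,toplane(T,tp(*p),.19).round(4).tolist())
for n in["top","side"]:
  for i in range(4):
    cams.snapshot(n)
    for r in cams.spot_point(n,"wedge_spot")[:1]: print(n,r["score"],toplane(cam(n),r["pixel"],0).round(4))
    print([toplane(cam(n),r["pixel"],.0095).round(4).tolist() for r in cams.spot_point(n,"wedge_mid")])
E
```

```text
post top [0.7599706  0.2293876  0.20712354]
near top [[0.7324, 0.2174], [0.4554, 0.1998]] len 0.278 ang 0.063
far top [[0.731, 0.2315], [0.454, 0.2116]] len 0.278 ang 0.071
near low [[0.7078, 0.226], [0.4546, 0.2013]] len 0.254 ang 0.097
plate R [[0.8048, 0.1762], [0.7054, 0.1794]] len 0.099 ang -0.032
bolts [[0.7942, 0.1899], [0.7194, 0.1923]] len 0.075 ang -0.031
armL [[0.7719, 0.2696], [0.6483, 0.2735]] len 0.124 ang -0.032
armR [[0.7451, 0.2578], [0.6546, 0.26]] len 0.091 ang -0.025
buffer [[0.6544, 0.2307, 0.19], [0.6392, 0.2301, 0.19], [0.6542, 0.2546, 0.19], [0.6391, 0.2541, 0.19]]
top 0.71 [[0.5966 0.2336 0.    ]]
[[[0.4514, 0.0645, 0.0095]], [[0.4904, -0.3355, 0.0095]]]
top 0.58 [[0.5947 0.2386 0.    ]]
[[[0.4869, -0.3375, 0.0095]], [[0.4477, 0.0637, 0.0095]]]
top 0.71 [[0.5938 0.2289 0.    ]]
[[[0.4951, -0.3278, 0.0095]], [[0.442, 0.0644, 0.0095]]]
top 0.89 [[0.5936 0.2253 0.    ]]
[[[0.4484, 0.0655, 0.0095]], [[0.4941, -0.3318, 0.0095]]]
side 0.6 [[0.5943 0.2243 0.    ]]
[[[0.4506, 0.0545, 0.0095]], [[0.4944, -0.3288, 0.0095]]]
side 0.9 [[0.587  0.2228 0.    ]]
[[[0.449, 0.0548, 0.0095]], [[0.4884, -0.3353, 0.0095]]]
side 0.79 [[0.5926 0.2126 0.    ]]
[[[0.4511, 0.0655, 0.0095]], [[0.488, -0.339, 0.0095]]]
side 0.84 [[0.5953 0.2212 0.    ]]
[[[0.4467, 0.0646, 0.0095]], [[0.4908, -0.3309, 0.0095]]]
```

```bash
cat >> h.py <<'E'
def rel(p,head=None):
    "shift (cm, tool axes) to world p; turn about tool y so that tool z is square to heading"
    st=robot.observe(); R=Ro.from_quat(st["ee_rot"]).as_matrix()
    s=R.T@(np.array(p)-st["ee_pos"])*100; out=[s.round(2).tolist()]
    if head is not None:
        z=R[:,2]; w=head+np.pi/2; a=(w-np.arctan2(z[1],z[0])+np.pi/2)%np.pi-np.pi/2
        out.append(round(-a*np.sign(-R[2,1]),3))
    return out
E
python3 - <<'E'
from h import *
st=robot.observe(); print(st["time_s"],Ro.from_quat(st["ee_rot"]).as_matrix().round(3).tolist(),st["joints"].round(2))
g=np.array([.474,-.380])
for p in ([.36,.10,.231],[*g,.15]): print(rel(p,1.243))
E
```

```text
2.05 [[-0.964, -0.0, -0.267], [0.267, 0.0, -0.964], [0.0, -1.0, -0.0]] [ 1.58  0.26  0.11 -0.   -1.42 -0.28]
[[-32.01, 0.03, 35.74], np.float64(-1.514)]
[[-55.84, 8.13, 78.94], np.float64(-1.514)]
```

```bash
python3 -m pendant '[[8,[-32,0,35.7],1.63],[8,[-32,0,35.7],1.63],[8,[-32,0,35.7],1.63],[8,[-32,0,35.7],1.63],[8,[-32,0,35.7],1.63],[8,[-32,0,35.7],1.63],[8,[-32,0,35.7],1.63],[8,[-32,0,35.7],1.63],[8,[-32,0,35.7],1.63],[7,[-55.8,4,78.9],1.63],[7,[-55.8,4,78.9],1.63],[7,[-55.8,4,78.9],1.63],[7,[-55.8,4,78.9],1.63],[7,[-55.8,4,78.9],1.63],[7,[-55.8,4,78.9],1.63],[7,[-55.8,4,78.9],1.63],[7,[-55.8,4,78.9],1.63],[7,[-55.8,4,78.9],1.63],[7,[-55.8,4,78.9],1.63],[7,[-55.8,4,78.9],1.63]]' 60
python3 - <<'E'
from h import *
st=robot.observe(); im=cams.snapshot("wrist"); C=cam("wrist",st); cv2.imwrite("pics/w1.png",im[:,:,::-1])
print(st["joints"].round(2),[(r["score"],r["pixel"],toplane(C,r["pixel"],.0095).round(4).tolist()) for r in cams.spot_point("wrist","wedge_mid")])
for r in cams.trace("wrist","wedge_mid"):
    m=r["region"].astype(np.uint8); cn=max(cv2.findContours(m,0,2)[0],key=cv2.contourArea)
    bx=cv2.approxPolyDP(cn,6,True).reshape(-1,2); print(r["score"],bx.tolist(),toplane(C,bx,0)[:,:2].round(3).tolist())
print(rel([.474,-.38,.003],1.243))
E
```

```text
time_s: 4.05
ee_pos: [0.4735, -0.3831, 0.1897]
ee_rot: [-0.575, -0.41, 0.411, 0.576]
ft_force: [0.7, 0.9, -0.2]
grip_width: 0.813
[-0.42  0.39  0.19  0.   -1.38  0.09] [(0.69, [284.7, 248.4], [[0.4906, -0.3294, 0.0095]])]
0.74 [[271, 176], [269, 306], [303, 306], [310, 181]] [[0.479, -0.406], [0.532, -0.265], [0.495, -0.252], [0.442, -0.388]]
[[0.09, 18.7, -0.07], np.float64(-0.005)]
```

View pics/w1.png

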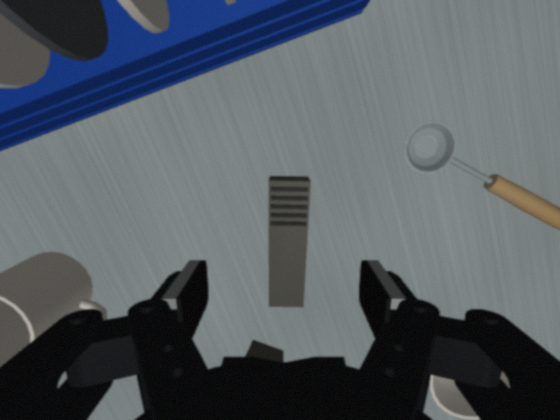

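The wedge lies between the jaws at (290,240), ribbed end up at row 178, nose at row 306, and it agrees with the top view. Descend and grip.

```bash
python3 -m pendant '[[7,[0.1,5,0],0.02],[7,[0.1,10,0],0.02],[7,[0.1,15,0],0.02],[7,[0.1,17.5,0],0.02],[7,[0.1,18.6,0],0.02],[7,[0.1,18.6,0],0.02],[3,[0.1,18.6,0],0.02],[3,[0.1,18.6,0],0.02],[3,[0.1,18.6,0],0.02],[3,[0.1,18.6,0],0.02],[3,[0.1,18.6,0],0.02],[3,[0.1,18.6,0],0.02],[3,[0.1,18.6,0],0.02]]' 60
python3 -m pendant '[[3,[0,-2,0],0],[3,[0,-5,0],0],[3,[0,-8,0],0],[3,[0,-8,0],0]]'
python3 - <<'E'
from h import *
S=np.array([.593,.225]);ex=np.array([.9995,-.031]);ey=np.array([.031,.9995])
st=robot.observe(); R=Ro.from_quat(st["ee_rot"]).as_matrix(); print(R.round(3).tolist(),st["grip_width"])
im=cams.snapshot("side"); cv2.imwrite("pics/s2.png",cv2.resize(im[150:,180:460][:,:,::-1],None,fx=2,fy=2))
for d in (-.16,): # mid of wedge in spot y, before nose reaches
    m=S+d*ey-.05*ey; print(m,rel([*m,.083],1.540),rel([*m,.01],1.540))
E
```

```text
time_s: 5.5
ee_pos: [0.4756, -0.3795, 0.008]
ee_rot: [0.581, 0.406, -0.405, -0.578]
ft_force: [-1.0, 0.4, 6.2]
grip_width: 0.456
time_s: 5.9
ee_pos: [0.4769, -0.3806, 0.0913]
ee_rot: [0.583, 0.407, -0.404, -0.576]
ft_force: [0.7, -0.6, 0.0]
grip_width: 0.457
[[0.342, 0.009, -0.94], [0.94, -0.006, 0.342], [-0.002, -1.0, -0.011]] 0.4573422390628677
[0.58649  0.015105] [[40.87, 0.52, 3.14], np.float64(-0.319)] [[40.87, 7.82, 3.18], np.float64(-0.319)]
```

View pics/s2.png

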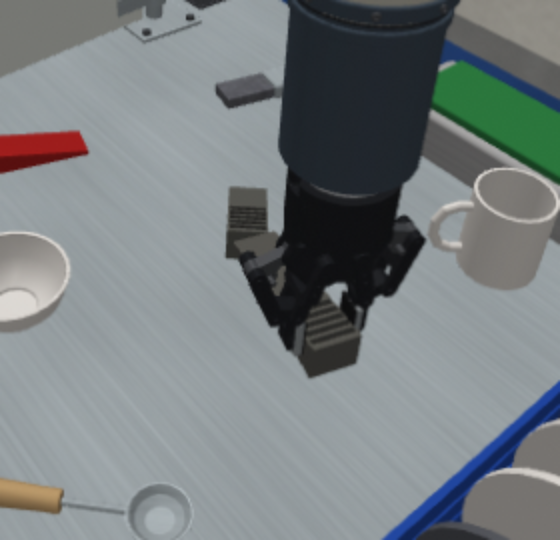

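Long wedge is held near its ribbed end; the nose is past the stubby one. Carry it to the guard.

```bash
python3 -m pendant '[[3,[5,0,0],0],[3,[10,0,0.5],-0.1],[3,[15,0,1],-0.2],[3,[20,0,1.5],-0.3],[3,[25,0,2],-0.32],[3,[30,0,2.5],-0.32],[3,[35,0,3],-0.32],[3,[39,0,3.1],-0.32],[3,[40.9,0.5,3.1],-0.32],[3,[40.9,0.5,3.1],-0.32],[3,[40.9,5,3.1],-0.32],[3,[40.9,5,3.1],-0.32]]'
python3 - <<'E'
from h import *
S=np.array([.593,.225]);ex=np.array([.9995,-.031]);ey=np.array([.031,.9995])
st=robot.observe(); R=Ro.from_quat(st["ee_rot"]).as_matrix(); print(R.round(3).tolist(),st["joints"].round(2))
im=cams.snapshot("side"); im2=cams.snapshot("top")
a=cv2.resize(im[80:230,130:330],None,fx=2,fy=2,interpolation=cv2.INTER_CUBIC);b=cv2.resize(im2[120:320,110:310],None,fx=2,fy=2,interpolation=cv2.INTER_CUBIC)
c=np.zeros((400,800,3),np.uint8);c[:300,:400]=a;c[:,400:]=b;cv2.imwrite("pics/c3.png",c[:,:,::-1])
for d in (-.16,-.036):
    m=S+d*ey-.05*ey; print(m,rel([*m,.009],1.540))
E
```

```text
time_s: 7.15
ee_pos: [0.5802, 0.015, 0.0297]
ee_rot: [-0.505, -0.489, 0.495, 0.511]
ft_force: [-1.1, -0.6, -2.1]
grip_width: 0.456
[[0.032, -0.012, -0.999], [0.999, -0.001, 0.032], [-0.001, -1.0, 0.012]] [ 0.29  0.46 -0.13 -0.   -0.99 -0.32]
[0.58649  0.015105] [[0.03, 2.59, -0.23], np.float64(0.0)]
[0.590334 0.139043] [[12.43, 2.58, -0.24], np.float64(0.0)]
```

View pics/c3.png

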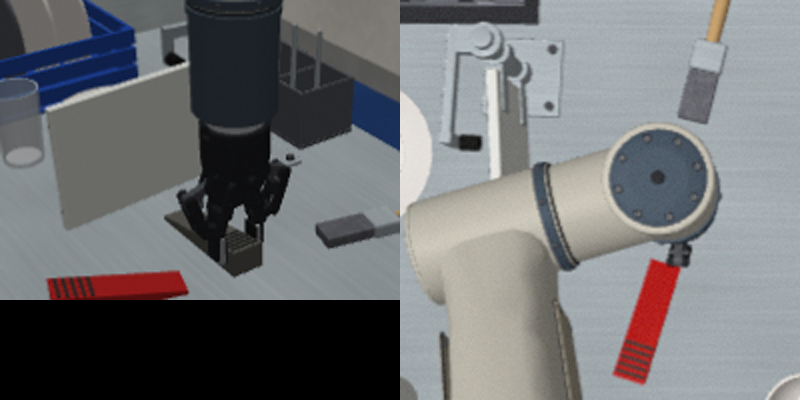

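Wedge held square, nose toward the guard (side crop (167,215)); the red one is clear. Lower to the counter, then check.

```bash
python3 -m pendant '[[3,[0,1,-0.2],0],[3,[0,2,-0.2],0],[3,[0,2.5,-0.2],0],[3,[0,2.5,-0.2],0],[3,[0,2.5,-0.2],0],[3,[0,2.5,-0.2],0]]'
python3 - <<'E'
from h import *
S=np.array([.593,.225]);ey=np.array([.031,.9995])
for i in range(2):
    st=robot.observe(); print(st["time_s"],st["ee_pos"].round(4),st["ft_force"].round(1)); cams.snapshot("side")
r=cams.spot_point("side","wedge_mid"); print([(q["score"],toplane(cam("side"),q["pixel"],.0095).round(4)) for q in r])
for q in cams.trace("side","wedge_mid"):
    cn=max(cv2.findContours(q["region"].astype(np.uint8),0,2)[0],key=cv2.contourArea); bx=cv2.approxPolyDP(cn,3,True).reshape(-1,2); print(bx.tolist(),toplane(cam("side"),bx,.005)[:,:2].round(3).tolist())
print(rel([*(S-.086*ey),.009],1.54))
E
```

```text
time_s: 7.85
ee_pos: [0.5875, 0.0162, 0.0108]
ee_rot: [0.508, 0.493, -0.492, -0.507]
ft_force: [-0.7, -0.0, -1.2]
grip_width: 0.46
7.85 [0.5875 0.0162 0.0108] [-0.7 -0.  -1.2]
7.9 [0.5875 0.0163 0.0107] [ 0.4  0.6 -1.4]
[(0.9, array([[0.5895, 0.0707, 0.0095]])), (0.66, array([[0.4504, 0.0628, 0.0095]]))]
[[223, 222], [219, 215], [154, 219], [158, 240], [220, 228]] [[0.52, 0.029], [0.527, 0.057], [0.398, 0.133], [0.372, 0.059], [0.503, 0.015]]
[[247, 198], [244, 219], [251, 222], [262, 216], [262, 206]] [[0.62, 0.076], [0.565, 0.01], [0.572, -0.009], [0.606, -0.006], [0.63, 0.027]]
[[12.28, 0.16, 0.07], np.float64(0.001)]
```

```bash
python3 -m pendant '[[3,[1,0.2,0],0],[3,[2,0.2,0],0],[3,[3,0.2,0],0],[3,[4,0.2,0],0],[3,[5,0.2,0],0],[3,[6,0.2,0],0],[3,[7,0.2,0],0],[3,[8,0.2,0],0],[3,[9,0.2,0],0],[3,[10,0.2,0],0],[3,[10.5,0.2,0],0],[3,[11,0.2,0],0],[3,[11.3,0.2,0],0],[3,[11.3,0.2,0],0],[3,[11.3,0.2,0],0]]'
python3 - <<'E'
from h import *
S=np.array([.593,.225]);ey=np.array([.031,.9995])
im=cams.snapshot("side"); cv2.imwrite("pics/s4.png",cv2.resize(im[80:230,130:330],None,fx=3,fy=3,interpolation=cv2.INTER_CUBIC)[:,:,::-1])
r=cams.spot_point("side","wedge_mid"); print([(q["score"],toplane(cam("side"),q["pixel"],.0095).round(4)) for q in r])
st=robot.observe(); print(st["ee_pos"].round(4),st["ft_force"].round(1),rel([*(S-.086*ey),.009],1.54))
E
```

```text
time_s: 9.55
ee_pos: [0.5901, 0.1291, 0.0081]
ee_rot: [-0.507, -0.492, 0.493, 0.508]
ft_force: [-2.3, -1.2, -0.8]
grip_width: 0.461
[(0.9, array([[0.589 , 0.1721, 0.0095]])), (0.83, array([[0.4513, 0.0626, 0.0095]]))]
[0.5901 0.129  0.0081] [-2.2 -0.7 -1.1] [[1.0, -0.09, 0.01], np.float64(0.0)]
```

View pics/s4.png

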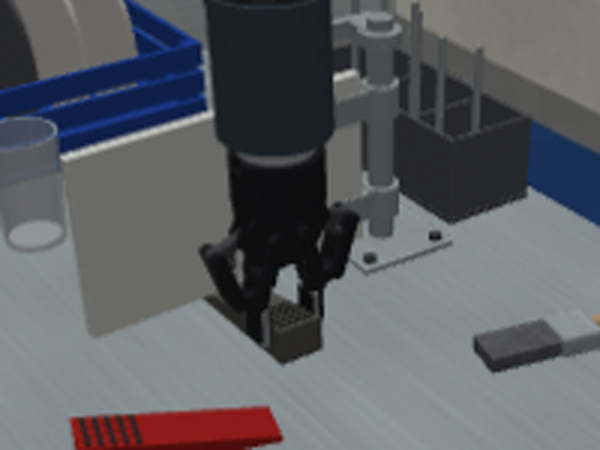

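The nose has gone under the guard at crop (215,300). Push on in small steps while watching force.

```bash
for i in 1; do python3 -m pendant '[[3,[0.3,0,0],0],[3,[0.6,0,0],0],[3,[0.8,0,0],0],[3,[0.8,0,0],0]]'; done
```

```text
time_s: 10.05
ee_pos: [0.5906, 0.1372, 0.0081]
ee_rot: [-0.507, -0.492, 0.493, 0.507]
ft_force: [-2.3, -3.8, -1.5]
grip_width: 0.449
```

```bash
python3 -m pendant '[[3,[0.2,0,0],0],[3,[0.4,0,0],0],[3,[0.4,0,0],0]]'
```

```text
time_s: 10.35
ee_pos: [0.5906, 0.14, 0.0081]
ee_rot: [0.508, 0.492, -0.493, -0.507]
ft_force: [-1.6, -7.8, -0.4]
grip_width: 0.457
```

```bash
python3 -m pendant '[[3,[0.2,0,0],0],[3,[0.3,0,0],0],[3,[0.3,0,0],0]]'
```

```text
time_s: 10.65
ee_pos: [0.5905, 0.1405, 0.0081]
ee_rot: [0.508, 0.49, -0.494, -0.507]
ft_force: [0.3, -15.1, -0.1]
grip_width: 0.457
```

```bash
python3 -m pendant '[[3,[0.2,0,0],0],[3,[0.4,0,0],0],[3,[0.4,0,0],0]]'
```

```text
time_s: 10.95
ee_pos: [0.5902, 0.1412, 0.0081]
ee_rot: [0.509, 0.489, -0.496, -0.506]
ft_force: [1.1, -26.5, 0.3]
grip_width: 0.456
```

```bash
python3 -m pendant '[[3,[0.2,0,0],0],[3,[0.4,0,0],0],[3,[0.4,0,0],0]]'
```

```text
time_s: 11.25
ee_pos: [0.589, 0.1428, 0.0079]
ee_rot: [0.509, 0.487, -0.498, -0.506]
ft_force: [-2.9, -33.2, 3.7]
grip_width: 0.456
```

```bash
python3 -m pendant '[[6.5,[0,0,0],0],[6.5,[0,0,0],0],[6.5,[-0.5,0,0],0],[6.5,[-0.8,0,0],0],[6.5,[-0.8,-2,0],0],[6.5,[-0.8,-5,0],0],[6.5,[-2,-8,0],0],[6.5,[-8,-12,0],0],[6.5,[-13,-15,0],0],[6.5,[-18,-18,0],0],[6.5,[-22,-20,0],0],[6.5,[-22,-20,0],0]]'
python3 - <<'E'
from h import *
im=cams.snapshot("side"); r=cams.spot_point("side","wedge_mid"); print([(q["score"],toplane(cam("side"),q["pixel"],.0095).round(4)) for q in r])
im2=cams.snapshot("top"); r=cams.spot_point("top","wedge_mid"); print([(q["score"],toplane(cam("top"),q["pixel"],.0095).round(4)) for q in r])
a=cv2.resize(im[80:230,130:330],None,fx=2,fy=2,interpolation=cv2.INTER_CUBIC);b=cv2.resize(im2[120:290,110:225],None,fx=3.5,fy=3.5,interpolation=cv2.INTER_CUBIC)
c=np.zeros((595,400+b.shape[1],3),np.uint8);c[:300,:400]=a;c[:b.shape[0],400:]=b;cv2.imwrite("pics/c5.png",c[:595,:800,::-1])
E
```

```text
time_s: 12.45
ee_pos: [0.5851, -0.07, 0.211]
ee_rot: [0.509, 0.493, -0.491, -0.507]
ft_force: [0.9, 0.3, 0.0]
grip_width: 0.763
[(0.97, array([[0.5989, 0.1924, 0.0095]])), (0.87, array([[0.4505, 0.065 , 0.0095]]))]
[(0.85, array([[0.447 , 0.0607, 0.0095]]))]
```

View pics/c5.png

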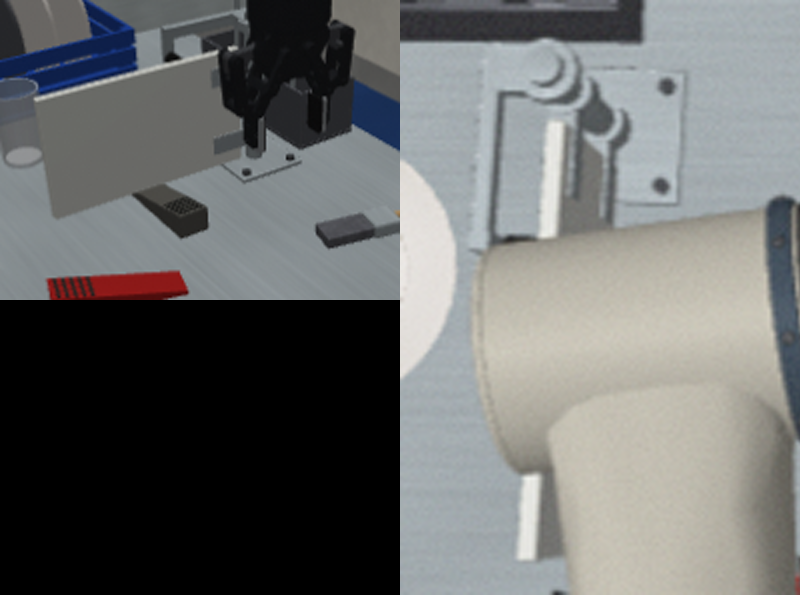

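Guard is back by the buffer (parallel to the plate, about 0.01 rad off), wedge flat under it and square. To be sure of the jam, I'll give one firm tap with shut fingers on the thick end.

```bash
python3 -m pendant '[[0,[4,4,-0.2],0],[0,[8,8,-0.3],0],[0,[12,12,-0.3],0],[0,[14,16,-0.3],0],[0,[14.5,19,-0.3],0],[0,[14.5,19.6,-0.3],0],[0,[14.5,19.6,-0.3],0],[0,[14.5,19.6,-0.3],0]]'
python3 - <<'E'
from h import *
st=robot.observe();print(st["ee_pos"].round(4),rel([.588,.105,.015],1.54))
E
python3 -m pendant '[[0,[1,0,0],0],[0,[2,0,0],0],[0,[2.5,0,0],0],[0,[2.5,0,0],0]]'
```

```text
time_s: 13.45
ee_pos: [0.5933, 0.0772, 0.0141]
ee_rot: [0.508, 0.493, -0.492, -0.507]
ft_force: [-0.2, 0.2, 0.8]
grip_width: 0.003
[0.5933 0.0772 0.0141] [[2.76, -0.09, 0.61], np.float64(0.002)]
time_s: 13.85
ee_pos: [0.5931, 0.1031, 0.0129]
ee_rot: [0.507, 0.493, -0.492, -0.507]
ft_force: [-0.7, -0.2, 1.0]
grip_width: 0.003
```

```bash
python3 -m pendant '[[0,[0,0,0.4],0],[0,[0.3,0,0.4],0],[0,[0.6,0,0.4],0],[0,[0.9,0,0.4],0],[0,[0.9,0,0.4],0]]'
```

```text
time_s: 14.35
ee_pos: [0.5884, 0.1071, 0.0123]
ee_rot: [0.508, 0.49, -0.495, -0.506]
ft_force: [1.2, -14.9, 3.0]
grip_width: 0.002
```

```bash
python3 -m pendant '[[0,[0.3,0,0],0],[0,[0.6,0,0],0],[0,[0.6,0,0],0]]'
```

```text
time_s: 14.65
ee_pos: [0.5881, 0.1074, 0.0124]
ee_rot: [0.51, 0.487, -0.498, -0.505]
ft_force: [3.1, -32.4, 4.2]
grip_width: -0.004
```

The wedge resisted 32 N with only 0.3 mm of travel, so it is jammed. Back off and check.

```bash
python3 -m pendant '[[0,[-1.5,0,0],0],[0,[-4,-1,0],0],[0,[-8,-5,0],0],[0,[-12,-10,0],0],[0,[-17,-15,0],0],[0,[-22,-20,0],0],[0,[-26,-24,0],0],[0,[-26,-24,0],0],[0,[-26,-24,0],0],[0,[-26,-24,0],0]]'
python3 - <<'E'
from h import *
im=cams.snapshot("side"); r=cams.spot_point("side","wedge_mid"); print([(q["score"],toplane(cam("side"),q["pixel"],.0095).round(4)) for q in r])
cv2.imwrite("pics/s6.png",cv2.resize(im[80:230,130:330],None,fx=3,fy=3,interpolation=cv2.INTER_CUBIC)[:,:,::-1])
E
```

```text
time_s: 15.65
ee_pos: [0.5823, -0.1447, 0.255]
ee_rot: [0.51, 0.493, -0.49, -0.507]
ft_force: [-0.2, -0.3, 0.0]
grip_width: -0.0
[(0.97, array([[0.451 , 0.0551, 0.0095]])), (0.95, array([[0.5983, 0.1904, 0.0095]]))]
```

View pics/s6.png

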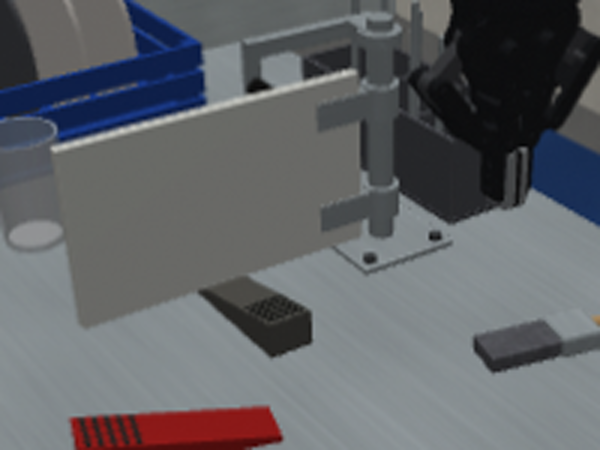

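The picture shows the wedge flat and square under the middle of the guard (crop (255,310)), the gripper clear of it and the red wedge untouched.

```bash
python3 -c "from cell import job_done; print(job_done())"
```

```text
the job is handed in; nothing more can be done
None
```

The long grey wedge is jammed under the middle of the splash guard, the guard is back at its stop, and the job is handed in at about 16 s of the allowed 38 s.

I gripped the wedge near its ribbed end and slid it in nose first and square, pushing up to 33 N. I then let go and tapped the thick end once with shut fingers, and backed the gripper well clear.

- **Jam:** on the tap the wedge moved only about 0.3 mm as the force rose from 15 to 32 N. The contact force between wedge and guard could not be measured directly.
- **Guard angle:** about 0.01 rad off its stop, judged from the top picture before the tap. It was not measured again afterwards.
- **Wedge position:** the centre is about 34 mm short of the reference point (`wedge_spot`) along the push direction, and within 10 mm of the middle of the guard. This comes from the side camera after the tap, because the arm hid the wedge from the top camera. That x reading, 0.598, differs from the 0.589 to 0.590 of the gripper when it pushed, but either is well within the limit.
- **Surroundings:** the last picture shows the red wedge where it was. Neither it nor the stubby wedge was handled.

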